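Load the dead-weight pressure tester

TASK

Load the dead-weight pressure tester for a gauge calibration: take the four loose steel weights from the bench one at a time and stack them on the tester's platform, widest first and each narrower one on top of the last, every weight seated flat with its recess over the knob beneath. Set each down gently rather than dropping it, let go of the finished stack, and leave the calibrator and the spanner where they lie.

Things in the scene. Friction and masses are not known exactly. Their poses are not given: they have to be found in the camera images.
- carrier: tester column fixed to the bench: dark bolted foot 104 mm across, short steel and brass column, round steel platform 84 mm across, top 56 mm above the bench; from its centre rises a spigot (22 mm diameter, straight for 10 mm, then tapering to 15 mm, 14 mm high). Origin: centre of the foot's underside, z up. Its spot changes.
- carrier_seat (a point): centre of the platform's top face, 56 mm above the bench, where the spigot begins; z up. The widest weight's underside comes to rest here.
- weight_80: loose steel disc weight, diameter 80 mm, 21 mm thick, about 730 g (+-15 %), upright. Origin: centre of underside, z up. On top a central round knob to grip: 22 mm diameter, straight for 10 mm, tapering to 15 mm, 14 mm high (35 mm overall). Below, a central recess 36 mm diameter, 16 mm deep, drops over a knob or spigot; stacked weights sit 21 mm apart.
- weight_68: loose steel disc weight, diameter 68 mm, 21 mm thick, about 500 g (+-15 %), upright. Origin: centre of underside, z up. On top a central round knob to grip: 22 mm diameter, straight for 10 mm, tapering to 15 mm, 14 mm high (35 mm overall). Below, a central recess 36 mm diameter, 16 mm deep, drops over a knob or spigot; stacked weights sit 21 mm apart.
- weight_57: loose steel disc weight, diameter 57 mm, 21 mm thick, about 320 g (+-15 %), upright. Origin: centre of underside, z up. On top a central round knob to grip: 22 mm diameter, straight for 10 mm, tapering to 15 mm, 14 mm high (35 mm overall). Below, a central recess 36 mm diameter, 16 mm deep, drops over a knob or spigot; stacked weights sit 21 mm apart.
- weight_46: loose steel disc weight, diameter 46 mm, 21 mm thick, about 190 g (+-15 %), upright. Origin: centre of underside, z up. On top a central round knob to grip: 22 mm diameter, straight for 10 mm, tapering to 15 mm, 14 mm high (35 mm overall). Below, a central recess 36 mm diameter, 16 mm deep, drops over a knob or spigot; stacked weights sit 21 mm apart.
- gauge: bystander, an obstacle fixed to the bench: round black dial gauge, 84 mm across and 34 mm deep, upright on a thin stem with a 72 mm foot, 154 mm high overall. Origin: centre of the foot's underside; the white dial faces +x of its frame.
- calibrator: bystander, loose: black handheld calibrator lying flat, 95 x 170 mm (x, y) and 38 mm high, with screen and keys. Origin: centre of its underside. Leave alone.
- spanner: bystander, loose: steel open-ended spanner 160 mm long lying flat along its own x. Origin: about the middle of its underside. Leave alone.
Mind the look-alikes: they are no part of the job. Leave any orange look-alike of the weight_68 alone.

How it is judged:
By the outcome, as a careful person would: the job done as asked, in the order asked, and still so for the second after the job is handed in, with the robot touching nothing.
It also fails if it takes over 112 s, if anything falls off the work surface, if the arm or the gripper's body presses on something with over 40 N, if the wrist force passes 120 N, or if a joint passes its speed limit or range.

ROBOT

A 6-joint arm with a two-finger parallel gripper is mounted at the origin on the work surface. World frame = base frame: x ahead of the robot, y to its left, z up, the work surface at z = 0. Lengths are in m, angles in degrees, forces in N, time in s.
With the tool pointing down it reaches from about 0.375 to 0.9 m from the base axis. Payload 3.1 kg.
Tool frame: the origin (TCP) lies midway between the tips of the shut fingers; the grasp point (between the pads) lies bot.hold_point_z behind it (bot.hold_point_z is the distance from the TCP to the grasp point, in m); z points along the fingers, y is the direction in which the jaws open and shut (so a half turn about z gives the same grasp; the last joint's range is limited). The gripper opens to 87 mm and grips with 3 to 60 N. Pads are 19 mm wide; open, the fingers measure 117 mm over their backs; the gripper's body (75 mm by 190 mm) begins 51 mm behind the grasp point.
Start: joints at [62.023, 30.224, 82.088, -0, 67.689, -10.227], TCP at [0.191, 0.595, 0.223] pointing down, gripper open.
Joint ranges: [-176.69, 176.69], [-43.24, 126.21], [12.49, 139.97], [-82, 262], [0, 151.66], [-163.58, 163.58]. Speed limits (degrees/s): [159.86, 159.86, 180, 180, 180, 180].

INTERFACE

Orientations are given as a 3x3 rotation matrix whose columns are the frame's x, y, z axes.
In Python, from rig import bot, vision gives the robot as it stands.
- The arm moves only by the shell command python3 -m inch 'ROWS'. ROWS is JSON, a list of rows, each a list of 5 numbers: the finger opening in mm, from 0 to 87, then the shift along the tool's x, y, z in mm, then the turn about the tool's z in rad. In form: [[hand, dx, dy, dz, roll], ...]. A call has 1 to 8 rows; each row is the pose to reach, as a shift and turn from the pose measured when the call began, along the tool's axes at that moment; what a row does not reach only later rows make up. A row lasts 1/10 s, in which the tool goes at most 50 mm and 8.59 degrees, less where a joint would pass 70% of its speed; a pose out of reach is approached as far as the arm can. A call with a gripper value outside its range is refused whole. The fingers move at their own pace and stop on an object; the grip force is fixed at half the most. Time passes only in rows, so rows that repeat a pose let the fingers close. It gives the time, the measured TCP pose, the force and the opening at its end, in the units of the state.
- bot.read_state(): the state, without advancing time (a new reading comes with each control period).
- vision.capture(name): name is "scene" or "top" or "wrist"; returns (picture, depth): 384x512x3 uint8, red, green, blue; 384x512 float32, m along the optical axis (not along the pixel's ray), 0 where there is no reading.
- vision.camera_model(name): a dict with "intrinsics" (3x3 intrinsics, pixels), "dist" ([k1, k2, p1, p2, k3] as OpenCV has them; the pictures are not rectified), "camera_from_world" (4x4, takes a point from world to camera coordinates). Camera axes: x right, y down, z forward; pixel columns grow to the right and rows downward; lengths in m; the calibration is good to about 2 mm. A picture is of the moment at which its call begins: read the wrist's pose just before it. camera_model takes no time and is no camera call; for the wrist camera it gives the pose at the moment of the call.
- bot.hand_in(): hands the job in, once; it reports no verdict.
The state is a dict: "time_s": time; "joint_positions": joint angles; "qvel": joint speeds; "tau": joint torques, N m; "position": TCP position; "tcp_rot": TCP orientation; "force": force on the tool from outside, world axes, zero at the start; "moment": the same for the moment, N m; "opening": opening from 0.0 (shut) to 1.0 (fully open).
Only numpy, scipy, OpenCV 4.12 (cv2) and the standard library are available. Lean on these libraries where they do the work, as an engineer would, in place of code of your own. Each camera call takes 0.05 s, during which the arm holds its last target. There are 200 camera calls.

## Working session

There is one attempt and no reset: what is moved stays moved. The work goes in short steps, Python scripts to look and compute and a shell command to move; the robot and the scene stay as the last step left them, time stands still between calls to the robot, and variables do not carry over. Pictures are saved under pics/ and viewed, about 12 in all and at most 16, crops included, and the job is handed in when it is done.

```bash
ls; mkdir -p pics
cat > h.py <<'E'
import numpy as np, cv2
from rig import bot, vision
def cap(n,f=None):
    m=vision.camera_model(n); p,d=vision.capture(n)
    if f: cv2.imwrite('pics/'+f,cv2.cvtColor(p,cv2.COLOR_RGB2BGR))
    return p,d,m
def plane(m,uv,z):
    uv=np.array(uv,float).reshape(-1,1,2)
    n=cv2.undistortPoints(uv,m["intrinsics"],np.array(m["dist"])).reshape(-1,2)
    T=np.array(m["camera_from_world"]);R=T[:3,:3];c=-R.T@T[:3,3]
    r=np.c_[n,np.ones(len(n))]@R
    return c+r*((z-c[2])/r[:,2])[:,None]
def cloud(m,d):
    h,w=d.shape;u,v=np.meshgrid(np.arange(w),np.arange(h))
    n=cv2.undistortPoints(np.stack([u,v],-1).reshape(-1,1,2).astype(float),m["intrinsics"],np.array(m["dist"])).reshape(-1,2)
    T=np.array(m["camera_from_world"])
    P=np.c_[n,np.ones(len(n))]*d.reshape(-1,1)
    return ((P-T[:3,3])@T[:3,:3]).reshape(h,w,3)
E
python3 - <<'E'
from h import *
print(bot.read_state(),bot.hold_point_z)
a,d,m=cap("top");b,_,_=cap("scene")
np.savez('top0.npz',a=a,d=d)
cv2.imwrite('pics/a.png',cv2.cvtColor(cv2.resize(a,(800,600)),cv2.COLOR_RGB2BGR))
cv2.imwrite('pics/b.png',cv2.cvtColor(b,cv2.COLOR_RGB2BGR))
print(m)
E
```

```text
pics
{'time_s': 0.0, 'joint_positions': array([ 6.20225015e+01,  3.02783968e+01,  8.21559952e+01, -1.62416617e-03,
        6.76878994e+01, -1.02268950e+01]), 'qvel': array([-0.11752063,  0.0349228 , -0.06208913, -0.01008703, -0.01558471,
       -0.06572089]), 'tau': array([-1.17540923e-03, -4.40052545e+01, -1.76586431e+01,  6.31208997e-02,
        5.82629757e-02, -1.56491142e-04]), 'position': array([0.19017704, 0.59460387, 0.2215799 ]), 'tcp_rot': array([[-9.52395706e-01,  3.04863024e-01, -9.78133451e-04],
       [ 3.04864388e-01,  9.52393881e-01, -1.89724695e-03],
       [ 3.53167870e-04, -2.10512791e-03, -9.99997722e-01]]), 'force': array([-0.21640435, -1.0992959 , -0.45675014]), 'moment': array([-0.01822676,  0.05368238,  0.01834238]), 'opening': 1.0026130185354678} 0.0187
{'intrinsics': array([[399.82123374,   0.        , 257.57579542],
       [  0.        , 399.82123374, 187.97537993],
       [  0.        ,   0.        ,   1.        ]]), 'dist': array([-0.05196098,  0.        ,  0.        ,  0.        ,  0.        ]), 'camera_from_world': array([[-0.00728585, -0.99995565,  0.00596722, -0.0081255 ],
       [-0.99043874,  0.00639416, -0.13780501,  0.57761346],
       [ 0.13776074, -0.00691419, -0.9904414 ,  0.9876297 ],
       [ 0.        ,  0.        ,  0.        ,  1.        ]])}
```

View pics/a.png

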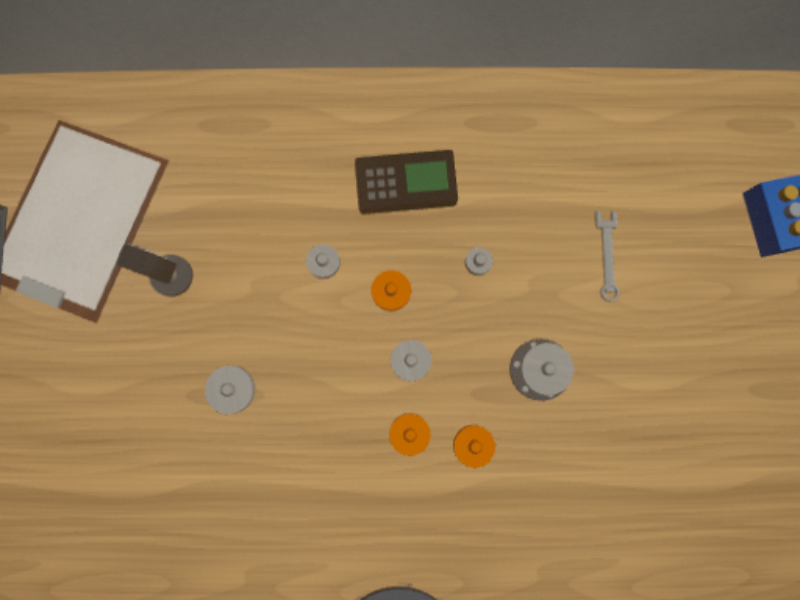

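View pics/b.png

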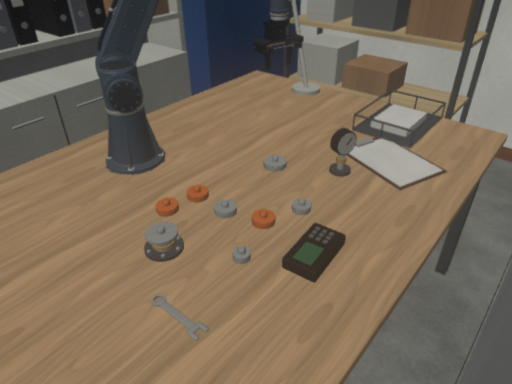

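The top view (800x600) shows these candidates:
- Steel discs at (229,389), (411,360), (323,261) and (479,261), in falling size.
- Orange look-alikes at (391,290), (409,435) and (474,447).
- The carrier at (545,369), also a steel disc but on a dark foot.

I'll take the four steel discs, with sizes checked by measurement.

Run:
```python
from h import *
z=np.load('top0.npz');a=z['a'];d=z['d'];m=vision.camera_model("top")
hsv=cv2.cvtColor(a,cv2.COLOR_RGB2HSV)
P=cloud(m,d)
s=.64
o=cv2.cvtColor(cv2.resize(a[140:300,110:390],None,fx=2.8,fy=2.8,interpolation=cv2.INTER_CUBIC),cv2.COLOR_RGB2BGR)
for n,(u,v),r,zt in [("80",(229,389),20,.021),("68",(411,360),17,.021),("57",(323,261),15,.021),("46",(479,261),13,.021),("car",(547,369),23,.056)]:
    u*=s;v*=s
    mask=((hsv[...,1]<70)&(hsv[...,2]>90)).astype(np.uint8)
    yy,xx=np.mgrid[:384,:512]; mask[(xx-u)**2+(yy-v)**2>r*r]=0
    cs,_=cv2.findContours(mask,cv2.RETR_EXTERNAL,cv2.CHAIN_APPROX_NONE);c=max(cs,key=cv2.contourArea)
    (x,y),(w,h),_=cv2.fitEllipse(c)
    c0=plane(m,(x,y),zt)[0]
    q=P[(mask>0)];top=q[(abs(q[:,2]-zt)<.005)]
    print(n,np.round([x,y,w,h],1),c0.round(4),"diam",round(np.sqrt(w*h)/400*(m['camera_from_world'][2,:3]@c0+m['camera_from_world'][2,3]),4),"depth",np.round((top.min(0)+top.max(0))/2,4) if len(top) else 0,np.median(q[:,2]).round(4))
    cv2.circle(o,(int((x-110)*2.8),int((y-140)*2.8)),3,(0,0,255),-1)
cv2.imwrite('pics/c.png',o)
for n,uv in [("or1",(391,290)),("or2",(409,435)),("or3",(474,447)),("gauge",(172,276))]: print(n,plane(m,np.array(uv)*s,.02)[0].round(3))
st=bot.read_state();print(vision.camera_model("wrist")["camera_from_world"].round(3))
```

```text
80 [146.5 249.   29.9  31.1] [0.4234 0.2748 0.021 ] diam 0.078 depth [0.4237 0.2764 0.021 ] 0.0213
68 [262.5 230.3  25.1  25.2] [ 0.4699 -0.0242  0.021 ] diam 0.0649 depth [ 0.4719 -0.0242  0.0208] 0.0215
57 [206.3 166.8  20.3  21.1] [0.6374 0.1227 0.021 ] diam 0.0545 depth [0.6384 0.1236 0.0207] 0.021
46 [306.2 166.7  16.2  16.5] [ 0.6362 -0.141   0.021 ] diam 0.0431 depth [ 0.6369 -0.1408  0.0211] 0.0215
car [346.8 236.1  36.9  38.3] [ 0.4523 -0.2341  0.056 ] diam 0.0937 depth [ 0.454 -0.242  0.056] 0.0554
or1 [0.587 0.007 0.02 ]
or2 [ 0.348 -0.021  0.02 ]
or3 [ 0.327 -0.127  0.02 ]
gauge [0.613 0.378 0.02 ]
[[ 0.304  0.953 -0.003 -0.622]
 [ 0.916 -0.292  0.276 -0.033]
 [ 0.262 -0.087 -0.961  0.392]
 [ 0.     0.     0.     1.   ]]
```

View pics/c.png

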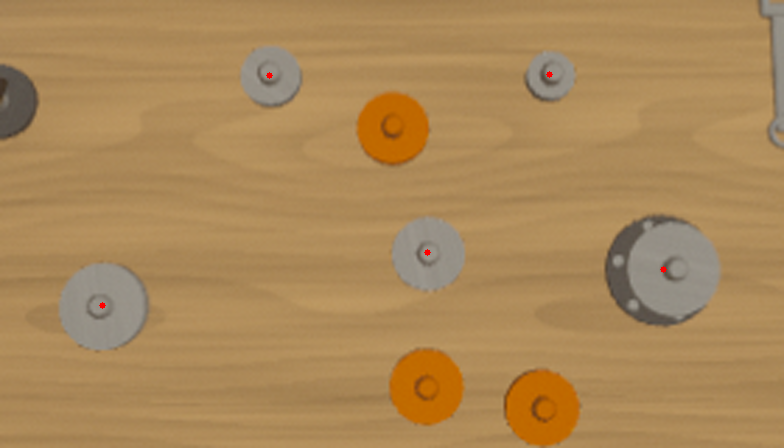

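```bash
cat >> h.py <<'E'
def to(x,y,z):
    s=bot.read_state(); return (s["tcp_rot"].T@(np.array([x,y,z])-s["position"])*1000).round(1)
def show():
    s=bot.read_state(); print("t",s["time_s"],"p",s["position"].round(4),"F",s["force"].round(1),"open",round(s["opening"]*87,1),"j",s["joint_positions"].round(0))
def disc(f,x,y,zt,R,zk,orange=False):
    """wrist view: depth-based rim centre and knob centre (world)"""
    p,d,m=cap("wrist",f); P=cloud(m,d); out=[]
    near=np.hypot(P[...,0]-x,P[...,1]-y)
    for z0,tol,r,nm in [(zt,.004,R+.008,"rim"),(zk,.0025,.016,"knob")]:
        mk=((abs(P[...,2]-z0)<tol)&(near<r+.02)&(d>0)).astype(np.uint8)
        cs,_=cv2.findContours(mk,cv2.RETR_EXTERNAL,cv2.CHAIN_APPROX_NONE)
        if not cs: print(nm,"none"); continue
        c=max(cs,key=cv2.contourArea); q=plane(m,c.reshape(-1,2),z0)[:,:2].astype(np.float32)
        (cx,cy),rr=cv2.minEnclosingCircle(q); mom=cv2.moments(c); g=plane(m,(mom['m10']/mom['m00'],mom['m01']/mom['m00']),z0)[0]
        print(nm,"circ",round(cx,4),round(cy,4),"r",round(rr,4),"centroid",g.round(4),"n",int(mk.sum()))
E
python3 -c "
from h import *
print(to(.4236,.2755,.10))"
python3 -m inch '[[60,-319,-233,60,0],[60,-319,-233,120,0],[60,-319,-233,120,0],[60,-319,-233,120,0],[60,-319,-233,120,0],[60,-319,-233,120,0],[60,-319,-233,120,0],[60,-319,-233,120,0]]'
python3 -m inch '[[60,0,0,0,0]]'
python3 -c "
from h import *
show()
disc('w1.png',.4236,.2755,.021,.04,.035)"
```

```text
[-319.6 -232.6  122. ]
time_s: 0.9
position: [0.4158, 0.2844, 0.1057]
tcp_rot: [[-0.952, 0.305, -0.001], [0.305, 0.952, -0.002], [0.0, -0.002, -1.0]]
force: [0.5, 1.1, -0.1]
opening: 0.691
time_s: 1.0
position: [0.4186, 0.2802, 0.1039]
tcp_rot: [[-0.95, 0.311, -0.002], [0.311, 0.95, -0.003], [0.001, -0.004, -1.0]]
force: [-0.0, 0.6, -0.1]
opening: 0.69
t 1.0 p [0.4186 0.2802 0.1039] F [-0.   0.6 -0.1] open 60.0 j [ 21.  32. 105.  -0.  43. -51.]
rim circ 0.421 0.2751 r 0.0401 centroid [0.4195 0.2758 0.021 ] n 6004
knob circ 0.4202 0.2753 r 0.0103 centroid [0.4206 0.2756 0.035 ] n 412
```

View pics/w1.png

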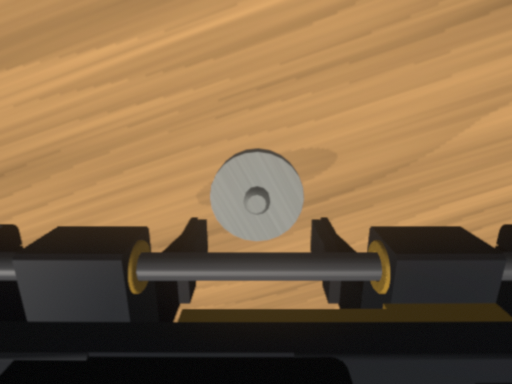

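```bash
python3 -c "
from h import *
show();print(to(.4212,.2755,.06))"
```

```text
t 1.05 p [0.4171 0.2818 0.1044] F [-0.1 -0.1 -0.7] open 59.8 j [ 21.  32. 105.  -0.  43. -50.]
[-5.9 -4.5 44.4]
```

```bash
python3 -m inch '[[60,-6,-4.5,20,0],[60,-6,-4.5,44,0],[60,-6,-4.5,44,0],[60,-6,-4.5,44,0]]'
python3 -c "
from h import *
show();print(to(.4212,.2755,.0235))"
```

```text
time_s: 1.45
position: [0.4203, 0.2763, 0.0606]
tcp_rot: [[-0.951, 0.309, -0.004], [0.309, 0.951, -0.003], [0.003, -0.004, -1.0]]
force: [1.4, 0.7, -0.1]
opening: 0.691
t 1.45 p [0.4203 0.2763 0.0606] F [ 1.4  0.7 -0.1] open 60.1 j [ 21.  36. 107.  -0.  37. -51.]
[-1.2 -0.3 37.1]
```

```bash
python3 -m inch '[[60,-1,0,18,0],[60,-1,0,30,0],[60,-1,0,37,0],[60,-1,0,37,0],[10,-1,0,37,0],[10,-1,0,37,0],[10,-1,0,37,0],[10,-1,0,37,0]]'
python3 -m inch '[[10,0,0,0,0],[10,0,0,-10,0],[10,0,0,-30,0],[10,0,0,-30,0]]'
python3 -c "
from h import *
show();cap('wrist','w2.png')"
```

```text
time_s: 2.25
position: [0.4214, 0.276, 0.0239]
tcp_rot: [[-0.951, 0.309, -0.004], [0.309, 0.951, -0.003], [0.003, -0.004, -1.0]]
force: [0.1, 0.1, 0.1]
opening: 0.414
time_s: 2.65
position: [0.4229, 0.2766, 0.0561]
tcp_rot: [[-0.951, 0.309, 0.001], [0.309, 0.951, -0.001], [-0.001, -0.001, -1.0]]
force: [0.4, 0.3, 0.4]
opening: 0.133
t 2.65 p [0.4229 0.2766 0.0561] F [0.4 0.3 0.4] open 11.6 j [ 21.  37. 107.  -0.  36. -51.]
```

View pics/w2.png

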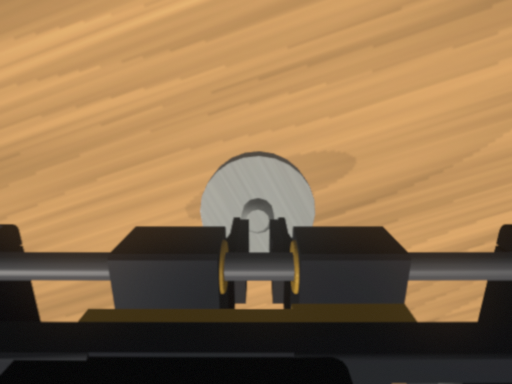

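The wrist shot shows the weight unmoved at (257,213). The fingers close slowly and I lifted before they had shut, so I'll retry with a narrower opening and a longer close.

```bash
python3 -m inch '[[36,0,0,0,0],[36,0,0,0,0],[36,0,0,0,0],[36,0,0,0,0]]'
python3 -c "
from h import *
show();disc('w3.png',.4236,.2755,.021,.04,.035);print(to(.4212,.2755,.0235))"
```

```text
time_s: 3.1
position: [0.4221, 0.2762, 0.0548]
tcp_rot: [[-0.951, 0.309, -0.002], [0.309, 0.951, -0.002], [0.001, -0.002, -1.0]]
force: [-0.1, -0.4, 0.1]
opening: 0.377
t 3.1 p [0.4221 0.2762 0.0548] F [-0.1 -0.4  0.1] open 32.8 j [ 21.  37. 107.  -0.  36. -51.]
rim circ 0.4206 0.2748 r 0.0398 centroid [0.4132 0.2772 0.021 ] n 6971
knob circ 0.4203 0.2753 r 0.0104 centroid [0.4201 0.275  0.035 ] n 620
[ 0.7 -1.  31.4]
```

```bash
python3 -m inch '[[38,1,-1,10,0],[38,1,-1,24,0],[38,1,-1,31,0],[38,1,-1,31,0],[10,1,-1,31,0],[10,1,-1,31,0],[10,1,-1,31,0],[10,1,-1,31,0]]'
python3 -m inch '[[10,0,0,0,0],[10,0,0,0,0]]'
python3 -m inch '[[10,0,0,-10,0],[10,0,0,-40,0],[10,0,0,-80,0],[10,0,0,-80,0]]'
python3 -c "
from h import *
show();cap('wrist','w4.png');print(to(.454,-.242,.16))"
```

```text
time_s: 3.95
position: [0.4213, 0.2759, 0.0243]
tcp_rot: [[-0.951, 0.309, -0.0], [0.309, 0.951, -0.001], [-0.0, -0.001, -1.0]]
force: [0.6, 1.1, 0.5]
opening: 0.229
time_s: 4.15
position: [0.4213, 0.2759, 0.0243]
tcp_rot: [[-0.951, 0.309, -0.0], [0.309, 0.951, -0.001], [-0.0, -0.001, -1.0]]
force: [0.3, 0.7, -1.9]
opening: 0.235
time_s: 4.55
position: [0.4237, 0.2771, 0.1081]
tcp_rot: [[-0.951, 0.309, 0.008], [0.309, 0.951, 0.002], [-0.007, 0.004, -1.0]]
force: [2.4, 0.9, -7.2]
opening: 0.235
t 4.55 p [0.4237 0.2771 0.1081] F [ 2.4  0.9 -7.2] open 20.4 j [ 21.  31. 105.  -0.  43. -51.]
[-190.  -483.5  -53.9]
```

View pics/w4.png

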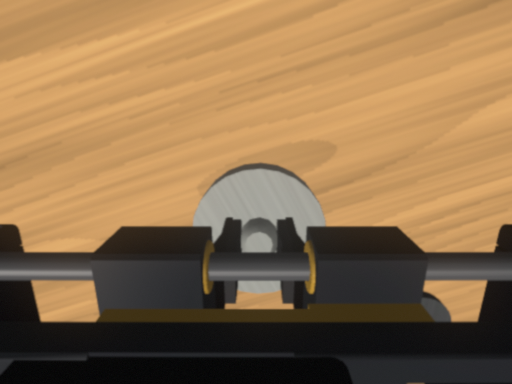

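The weight is held (-7.2 N). Next I'll carry it to just beyond the carrier, at height, and look.

```bash
python3 -m inch '[[10,-10,-15,-30,0],[10,-30,-50,-55,0],[10,-50,-90,-60,0],[10,-70,-130,-60,0],[10,-90,-170,-60,0],[10,-112,-210,-60,0],[10,-135,-250,-60,0],[10,-157,-290,-60,0]]'
python3 -c "
from h import *
show();print(to(.521,-.264,.17))"
```

```text
time_s: 5.4
position: [0.4804, -0.0491, 0.1643]
tcp_rot: [[-0.951, 0.309, 0.0], [0.309, 0.951, 0.002], [0.0, 0.002, -1.0]]
force: [1.0, 0.2, -8.4]
opening: 0.23
t 5.4 p [ 0.4804 -0.0491  0.1643] F [ 1.   0.2 -8.4] open 20.0 j [-19.  24. 106.   0.  50. -91.]
[-105.  -191.8   -6.2]
```

```bash
python3 -m inch '[[10,-20,-40,-6,0],[10,-40,-80,-6,0],[10,-62,-120,-6,0],[10,-85,-155,-6,0],[10,-97,-180,-6,0],[10,-105,-192,-6,0],[10,-105,-192,-6,0],[10,-105,-192,-6,0]]'
python3 -c "
from h import *
show();disc('w5.png',.454,-.242,.056,.042,.070);show()"
```

```text
time_s: 6.2
position: [0.5192, -0.2619, 0.168]
tcp_rot: [[-0.951, 0.309, -0.004], [0.309, 0.951, 0.007], [0.006, 0.005, -1.0]]
force: [0.4, 0.3, -7.6]
opening: 0.238
t 6.2 p [ 0.5192 -0.2619  0.168 ] F [ 0.4  0.3 -7.6] open 20.7 j [ -38.   31.   91.    0.   58. -110.]
rim circ 0.4507 -0.2441 r 0.042 centroid [ 0.4492 -0.2436  0.056 ] n 6846
knob circ 0.4505 -0.244 r 0.0101 centroid [ 0.4508 -0.244   0.07  ] n 410
t 6.25 p [ 0.5193 -0.2615  0.1684] F [ 0.   1.  -7.8] open 19.9 j [ -38.   31.   91.    0.   58. -110.]
```

View pics/w5.png

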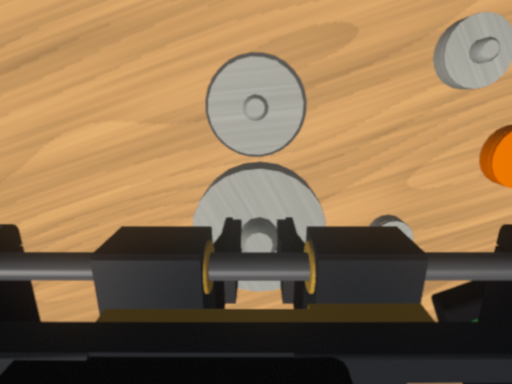

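The carrier platform is at (256,105) with its spigot showing, and the weight hangs level. Its centre is (0.451,-0.244).

```bash
python3 -c "
from h import *
print(to(.451,-.244,.115))"; python3 -m inch '[[10,20,-1,10,0],[10,45,-3,30,0],[10,62,-4,45,0],[10,70,-4,53,0],[10,70,-4,53,0],[10,70,-4,53,0]]'
python3 -c "
from h import *
show();print(to(.451,-.244,.081))"
```

```text
[70.1 -4.7 53.8]
time_s: 6.85
position: [0.452, -0.2427, 0.1162]
tcp_rot: [[-0.952, 0.307, -0.002], [0.307, 0.952, 0.006], [0.004, 0.005, -1.0]]
force: [1.1, -0.8, -7.2]
opening: 0.234
t 6.85 p [ 0.452  -0.2427  0.1162] F [ 1.1 -0.8 -7.2] open 20.3 j [ -41.   31.  103.    0.   46. -113.]
[ 0.4 -1.7 35.2]
```

```bash
python3 -m inch '[[10,0,-1,10,0],[10,0,-1,20,0],[10,0,-1,26,0],[10,0,-1,30,0],[10,0,-1,32,0],[10,0,-1,33,0],[10,0,-1,33,0]]'
python3 -m inch '[[10,0,0,1,0],[10,0,0,2,0]]'
python3 -c "
from h import *
show()"
```

```text
time_s: 7.55
position: [0.4517, -0.2436, 0.0832]
tcp_rot: [[-0.952, 0.307, -0.002], [0.307, 0.952, 0.006], [0.004, 0.005, -1.0]]
force: [0.5, 0.0, -7.5]
opening: 0.232
time_s: 7.75
position: [0.4519, -0.2438, 0.0814]
tcp_rot: [[-0.952, 0.307, -0.002], [0.307, 0.952, 0.005], [0.003, 0.004, -1.0]]
force: [-0.0, -0.3, -8.7]
opening: 0.234
t 7.75 p [ 0.4519 -0.2438  0.0814] F [-0.  -0.3 -8.7] open 20.3 j [ -41.   35.  105.    0.   41. -113.]
```

```bash
python3 -m inch '[[10,0,0,0.5,0],[10,0,0,1,0],[10,0,0,1.5,0]]'
python3 -m inch '[[10,0,0,0.5,0],[10,0,0,0.5,0]]'
```

```text
time_s: 8.05
position: [0.452, -0.2436, 0.0803]
tcp_rot: [[-0.952, 0.307, -0.002], [0.307, 0.952, 0.005], [0.003, 0.004, -1.0]]
force: [-1.2, 1.9, -0.3]
opening: 0.233
time_s: 8.25
position: [0.452, -0.2437, 0.0803]
tcp_rot: [[-0.952, 0.307, -0.001], [0.307, 0.952, 0.005], [0.003, 0.004, -1.0]]
force: [-1.9, 1.5, -0.4]
opening: 0.238
```

```bash
python3 -m inch '[[38,0,0,0,0],[38,0,0,0,0],[38,0,0,0,0],[38,0,0,-5,0],[38,0,0,-25,0],[38,0,0,-60,0],[38,0,0,-60,0]]'
python3 -c "
from h import *
show();disc('w6.png',.452,-.2437,.077,.040,.091);print(to(.467,-.0235,.10))"
```

```text
time_s: 8.95
position: [0.4547, -0.2461, 0.1443]
tcp_rot: [[-0.952, 0.307, 0.006], [0.307, 0.952, -0.001], [-0.006, 0.001, -1.0]]
force: [0.1, -1.5, -0.0]
opening: 0.435
t 8.95 p [ 0.4547 -0.2461  0.1443] F [ 0.1 -1.5 -0. ] open 37.8 j [ -41.   28.  102.    0.   49. -113.]
rim circ 0.4515 -0.2452 r 0.0401 centroid [ 0.4494 -0.2445  0.077 ] n 6776
knob circ 0.4506 -0.2448 r 0.0104 centroid [ 0.4509 -0.2449  0.091 ] n 474
[ 55.6 215.1  42.9]
```

View pics/w6.png

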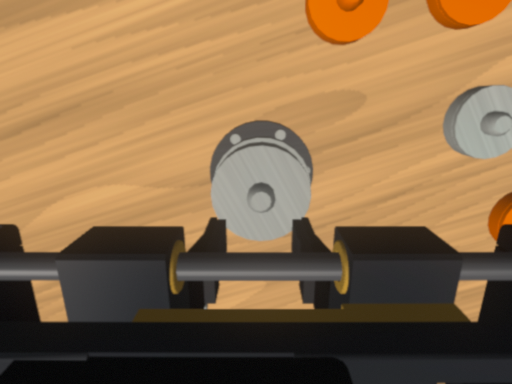

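The first weight is seated at (261,195), with its rim at z 0.077 and its knob at (0.451,-0.245). Next is weight_68, the grey disc at right.

```bash
python3 -m inch '[[38,12,45,0,0],[38,24,90,10,0],[38,36,135,25,0],[38,46,175,43,0],[38,53,205,43,0],[38,56,215,43,0],[38,56,215,43,0],[38,56,215,43,0]]'
python3 -c "
from h import *
show();disc('w7.png',.467,-.0235,.021,.034,.035);print(to(.467,-.0235,.0243))"
```

```text
time_s: 9.8
position: [0.4671, -0.0243, 0.0999]
tcp_rot: [[-0.952, 0.307, 0.004], [0.307, 0.952, 0.0], [-0.004, 0.001, -1.0]]
force: [-0.3, -0.4, 0.3]
opening: 0.437
t 9.8 p [ 0.4671 -0.0243  0.0999] F [-0.3 -0.4  0.3] open 38.0 j [-17.  30. 111.   0.  39. -89.]
rim circ 0.4675 -0.0253 r 0.0342 centroid [ 0.4663 -0.0251  0.021 ] n 4339
knob circ 0.4671 -0.0253 r 0.0101 centroid [ 0.4672 -0.0253  0.035 ] n 422
[ 0.9  1.  75.7]
```

```bash
python3 -m inch '[[38,-1,-0.5,20,0],[38,-1,-0.5,45,0],[38,-1,-0.5,62,0],[38,-1,-0.5,72,0],[38,-1,-0.5,75,0],[38,-1,-0.5,75,0],[10,-1,-0.5,75,0],[10,-1,-0.5,75,0]]'
python3 -m inch '[[10,0,0,0,0],[10,0,0,0,0],[10,0,0,0,0],[10,0,0,0,0]]'
python3 -m inch '[[10,0,0,-10,0],[10,0,0,-40,0],[10,0,0,-80,0],[10,0,0,-110,0],[10,0,0,-110,0]]'
python3 -c "
from h import *
show();print(to(.4513,-.244,.14))"
```

```text
time_s: 10.65
position: [0.4688, -0.0257, 0.0258]
tcp_rot: [[-0.951, 0.308, 0.006], [0.308, 0.951, -0.0], [-0.006, 0.002, -1.0]]
force: [0.5, -0.2, -0.8]
opening: 0.331
time_s: 11.05
position: [0.4692, -0.0256, 0.0262]
tcp_rot: [[-0.951, 0.308, 0.007], [0.308, 0.951, -0.001], [-0.007, 0.002, -1.0]]
force: [0.3, 1.0, 5.2]
opening: 0.227
time_s: 11.55
position: [0.4705, -0.0261, 0.1395]
tcp_rot: [[-0.951, 0.308, 0.014], [0.308, 0.952, -0.003], [-0.015, 0.002, -1.0]]
force: [0.8, -0.2, -5.3]
opening: 0.227
t 11.55 p [ 0.4705 -0.0261  0.1395] F [ 0.8 -0.2 -5.3] open 19.8 j [-17.  26. 109.   0.  44. -89.]
[-4.880e+01 -2.132e+02 -1.000e-01]
```

```bash
python3 -m inch '[[10,-5,-25,-8,0],[10,-14,-65,-10,0],[10,-24,-105,-10,0],[10,-34,-145,-10,0],[10,-43,-180,-10,0],[10,-48,-205,-8,0],[10,-49,-213,-5,0],[10,-49,-213,0,0]]'
python3 -m inch '[[10,0,0,2,0],[10,0,0,2,0]]'
python3 -c "
from h import *
show();print(to(.4517,-.2443,.108))"
```

```text
time_s: 12.35
position: [0.4506, -0.2442, 0.1385]
tcp_rot: [[-0.951, 0.31, 0.012], [0.31, 0.951, -0.001], [-0.012, 0.003, -1.0]]
force: [0.4, 1.2, -4.3]
opening: 0.228
time_s: 12.55
position: [0.4495, -0.242, 0.1352]
tcp_rot: [[-0.951, 0.309, 0.009], [0.309, 0.951, 0.002], [-0.008, 0.005, -1.0]]
force: [0.6, -0.1, -4.5]
opening: 0.234
t 12.55 p [ 0.4495 -0.242   0.1352] F [ 0.6 -0.1 -4.5] open 20.3 j [ -41.   29.  104.    1.   47. -114.]
[-2.6 -1.7 27.2]
```

```bash
python3 -m inch '[[10,-2.5,-1.5,8,0],[10,-2.5,-1.5,16,0],[10,-2.5,-1.5,22,0],[10,-2.5,-1.5,26,0],[10,-2.5,-1.5,27,0],[10,-2.5,-1.5,28,0],[10,-2.5,-1.5,29,0],[10,-2.5,-1.5,30,0]]'
python3 -m inch '[[10,0,0,0.5,0],[10,0,0,1,0],[10,0,0,1.5,0]]'
```

```text
time_s: 13.35
position: [0.4518, -0.2443, 0.1054]
tcp_rot: [[-0.951, 0.309, 0.01], [0.309, 0.951, 0.001], [-0.009, 0.004, -1.0]]
force: [-0.5, 0.6, -4.0]
opening: 0.227
time_s: 13.65
position: [0.4519, -0.2444, 0.1039]
tcp_rot: [[-0.951, 0.309, 0.01], [0.309, 0.951, 0.001], [-0.009, 0.004, -1.0]]
force: [0.0, 0.3, -4.8]
opening: 0.227
```

```bash
python3 -m inch '[[10,0,0,0.5,0],[10,0,0,1,0],[10,0,0,1.5,0]]'
python3 -m inch '[[10,0,0,0.3,0],[10,0,0,0.5,0]]'
```

```text
time_s: 13.95
position: [0.452, -0.2443, 0.1032]
tcp_rot: [[-0.951, 0.309, 0.01], [0.309, 0.951, 0.001], [-0.009, 0.004, -1.0]]
force: [-2.1, 1.2, 7.8]
opening: 0.226
time_s: 14.15
position: [0.452, -0.2443, 0.1032]
tcp_rot: [[-0.951, 0.309, 0.01], [0.309, 0.951, 0.001], [-0.01, 0.004, -1.0]]
force: [-2.6, 1.9, 5.7]
opening: 0.229
```

```bash
python3 -m inch '[[38,0,0,0,0],[38,0,0,0,0],[38,0,0,0,0],[38,0,0,-5,0],[38,0,0,-25,0],[38,0,0,-60,0],[38,0,0,-60,0]]'
python3 -c "
from h import *
show();disc('w8.png',.452,-.2437,.098,.034,.112);print(to(.634,.1225,.10))"
```

```text
time_s: 14.85
position: [0.4538, -0.2465, 0.1671]
tcp_rot: [[-0.951, 0.308, 0.017], [0.308, 0.951, -0.005], [-0.018, 0.0, -1.0]]
force: [1.0, 0.1, 0.3]
opening: 0.433
t 14.85 p [ 0.4538 -0.2465  0.1671] F [1.  0.1 0.3] open 37.7 j [ -41.   26.  102.    1.   51. -114.]
rim circ 0.45 -0.2452 r 0.0341 centroid [ 0.4487 -0.2448  0.098 ] n 4717
knob circ 0.4491 -0.2449 r 0.0101 centroid [ 0.4496 -0.245   0.112 ] n 477
[-57.7 406.   67. ]
```

View pics/w8.png

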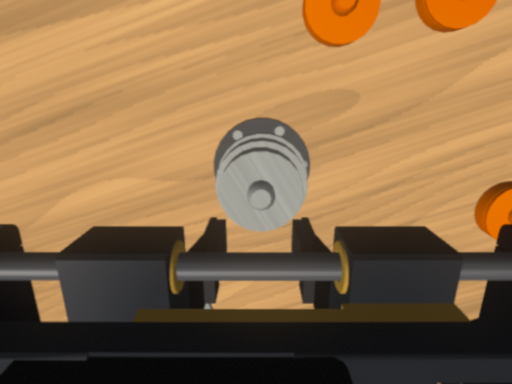

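Seated at (261,195), rim at z 0.098. On to weight_57.

```bash
python3 -m inch '[[38,-6,45,0,0],[38,-13,90,0,0],[38,-20,140,10,0],[38,-27,190,20,0],[38,-34,240,30,0],[38,-41,290,40,0],[38,-48,340,50,0],[38,-54,380,60,0]]'
python3 -c "
from h import *
show();print(to(.634,.1225,.10))"
```

```text
time_s: 15.7
position: [0.6224, 0.1011, 0.1055]
tcp_rot: [[-0.951, 0.308, 0.014], [0.308, 0.951, -0.003], [-0.014, 0.001, -1.0]]
force: [0.5, -0.9, 0.8]
opening: 0.437
t 15.7 p [0.6224 0.1011 0.1055] F [ 0.5 -0.9  0.8] open 38.0 j [ -1.  39.  87.  -0.  53. -73.]
[-4.3 23.9  5.6]
```

```bash
python3 -m inch '[[38,-4,24,5,0],[38,-4,24,5,0],[38,-4,24,5,0]]'
python3 -c "
from h import *
show();disc('w9.png',.634,.1225,.021,.0285,.035);print(to(.634,.1225,.0243))"
```

```text
time_s: 16.0
position: [0.6326, 0.123, 0.0993]
tcp_rot: [[-0.952, 0.307, 0.011], [0.307, 0.952, -0.004], [-0.011, -0.0, -1.0]]
force: [0.6, 0.2, 0.1]
opening: 0.438
t 16.0 p [0.6326 0.123  0.0993] F [0.6 0.2 0.1] open 38.1 j [  1.  40.  85.  -0.  54. -71.]
rim circ 0.6361 0.1221 r 0.0287 centroid [0.6353 0.1223 0.021 ] n 2864
knob circ 0.6355 0.122 r 0.0102 centroid [0.6358 0.1222 0.035 ] n 424
[-0.3  0.8 75.4]
```

```bash
python3 -m inch '[[38,-3,0,20,0],[38,-3,0,45,0],[38,-3,0,62,0],[38,-3,0,72,0],[38,-3,0,75,0],[38,-3,0,75,0],[10,-3,0,75,0],[10,-3,0,75,0]]'
python3 -m inch '[[10,0,0,0,0],[10,0,0,0,0],[10,0,0,0,0],[10,0,0,0,0]]'
python3 -m inch '[[10,0,0,-10,0],[10,0,0,-40,0],[10,0,0,-80,0],[10,0,0,-125,0],[10,0,0,-135,0],[10,0,0,-135,0]]'
python3 -c "
from h import *
show();print(to(.451,-.2447,.16))"
```

```text
time_s: 16.85
position: [0.6371, 0.1208, 0.0259]
tcp_rot: [[-0.951, 0.308, 0.013], [0.308, 0.951, -0.004], [-0.014, 0.001, -1.0]]
force: [-0.3, 0.1, -0.1]
opening: 0.331
time_s: 17.25
position: [0.6376, 0.1212, 0.0265]
tcp_rot: [[-0.951, 0.308, 0.015], [0.308, 0.951, -0.003], [-0.015, 0.001, -1.0]]
force: [1.2, 1.4, 2.9]
opening: 0.232
time_s: 17.85
position: [0.6365, 0.1215, 0.1635]
tcp_rot: [[-0.951, 0.308, 0.018], [0.308, 0.951, -0.003], [-0.019, 0.002, -1.0]]
force: [0.5, -0.6, -3.1]
opening: 0.226
t 17.85 p [0.6365 0.1215 0.1635] F [ 0.5 -0.6 -3.1] open 19.7 j [  1.  35.  83.  -0.  61. -71.]
[  63.7 -405.5    1.3]
```

```bash
python3 -m inch '[[10,4,-25,-4,0],[10,10,-65,-8,0],[10,18,-115,-8,0],[10,26,-165,-8,0],[10,34,-215,-8,0],[10,42,-265,-8,0],[10,50,-315,-8,0],[10,57,-360,-6,0]]'
python3 -c "
from h import *
show();print(to(.451,-.2447,.16))"
```

```text
time_s: 18.65
position: [0.4684, -0.204, 0.1653]
tcp_rot: [[-0.951, 0.308, 0.014], [0.308, 0.951, -0.001], [-0.014, 0.004, -1.0]]
force: [0.2, 0.3, -4.3]
opening: 0.227
t 18.65 p [ 0.4684 -0.204   0.1653] F [ 0.2  0.3 -4.3] open 19.7 j [ -36.   26.  102.    1.   51. -109.]
[  4.1 -44.1   5.1]
```

```bash
python3 -m inch '[[10,3,-25,0,0],[10,4,-40,2,0],[10,4,-44,4,0],[10,4,-44,5,0],[10,4,-44,5,0],[10,4,-44,5,0]]'
python3 -c "
from h import *
show();print(to(.451,-.2447,.128))"
```

```text
time_s: 19.25
position: [0.4516, -0.2431, 0.1599]
tcp_rot: [[-0.952, 0.306, 0.014], [0.306, 0.952, 0.0], [-0.013, 0.004, -1.0]]
force: [0.2, 0.5, -3.9]
opening: 0.23
t 19.25 p [ 0.4516 -0.2431  0.1599] F [ 0.2  0.5 -3.9] open 20.0 j [ -41.   27.  102.    1.   51. -114.]
[ 0.5 -1.8 31.9]
```

```bash
python3 -m inch '[[10,0.5,-1.5,8,0],[10,0.5,-1.5,18,0],[10,0.5,-1.5,26,0],[10,0.5,-1.5,30,0],[10,0.5,-1.5,32,0],[10,0.5,-1.5,33,0],[10,0.5,-1.5,34,0],[10,0.5,-1.5,34,0]]'
python3 -m inch '[[10,0,0,0.5,0],[10,0,0,1,0],[10,0,0,1.5,0]]'
```

```text
time_s: 20.05
position: [0.4512, -0.2445, 0.126]
tcp_rot: [[-0.952, 0.306, 0.014], [0.306, 0.952, -0.0], [-0.013, 0.004, -1.0]]
force: [-0.4, 0.3, -3.0]
opening: 0.228
time_s: 20.35
position: [0.4513, -0.2446, 0.1247]
tcp_rot: [[-0.952, 0.306, 0.014], [0.306, 0.952, -0.0], [-0.014, 0.004, -1.0]]
force: [-0.3, 0.2, -2.9]
opening: 0.228
```

```bash
python3 -m inch '[[10,0,0,0.5,0],[10,0,0,1,0],[10,0,0,1.5,0]]'
python3 -m inch '[[10,0,0,0.3,0],[10,0,0,0.3,0]]'
```

```text
time_s: 20.65
position: [0.4513, -0.2444, 0.1243]
tcp_rot: [[-0.952, 0.306, 0.015], [0.306, 0.952, -0.0], [-0.014, 0.004, -1.0]]
force: [-2.1, 1.7, 11.2]
opening: 0.224
time_s: 20.85
position: [0.4513, -0.2444, 0.1244]
tcp_rot: [[-0.952, 0.306, 0.015], [0.306, 0.952, -0.001], [-0.014, 0.004, -1.0]]
force: [-2.0, 1.4, 2.7]
opening: 0.229
```

```bash
python3 -m inch '[[38,0,0,0,0],[38,0,0,0,0],[38,0,0,0,0],[38,0,0,-5,0],[38,0,0,-25,0],[38,0,0,-60,0],[38,0,0,-60,0]]'
python3 -c "
from h import *
show();disc('w10.png',.451,-.2444,.119,.0285,.133);print(to(.634,-.1415,.11))"
```

```text
time_s: 21.55
position: [0.4529, -0.2465, 0.1884]
tcp_rot: [[-0.952, 0.306, 0.022], [0.306, 0.952, -0.007], [-0.023, 0.0, -1.0]]
force: [0.2, -0.6, 0.2]
opening: 0.433
t 21.55 p [ 0.4529 -0.2465  0.1884] F [ 0.2 -0.6  0.2] open 37.7 j [ -41.   24.  101.    1.   54. -114.]
rim circ 0.4495 -0.2457 r 0.0286 centroid [ 0.4487 -0.2452  0.119 ] n 3101
knob circ 0.4491 -0.2451 r 0.0104 centroid [ 0.4493 -0.2452  0.133 ] n 468
[-139.9  154.7   79.7]
```

View pics/w10.png

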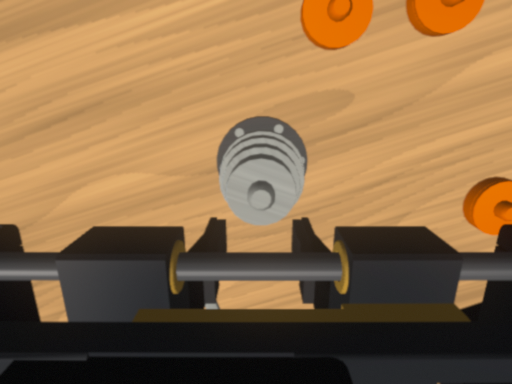

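The third weight is seated at (261,194), with its rim at z 0.119. Now weight_46.

```bash
python3 -m inch '[[38,-25,28,0,0],[38,-58,64,10,0],[38,-90,100,35,0],[38,-118,131,60,0],[38,-138,152,78,0],[38,-140,155,80,0],[38,-140,155,80,0],[38,-140,155,80,0]]'
python3 -c "
from h import *
show();disc('w11.png',.634,-.1415,.021,.023,.035);print(to(.634,-.1415,.0253))"
```

```text
time_s: 22.4
position: [0.6331, -0.1416, 0.1095]
tcp_rot: [[-0.952, 0.306, 0.018], [0.306, 0.952, -0.005], [-0.018, 0.001, -1.0]]
force: [-0.3, -0.9, 0.1]
opening: 0.439
t 22.4 p [ 0.6331 -0.1416  0.1095] F [-0.3 -0.9  0.1] open 38.2 j [-23.  39.  85.   0.  55. -95.]
rim circ 0.6344 -0.1425 r 0.0233 centroid [ 0.6338 -0.1429  0.021 ] n 1550
knob circ 0.6339 -0.1429 r 0.01 centroid [ 0.6342 -0.1428  0.035 ] n 397
[ 1.   0.6 84.8]
```

```bash
python3 -m inch '[[38,0,-1,20,0],[38,0,-1,50,0],[38,0,-1,70,0],[38,0,-1,80,0],[38,0,-1,84,0],[38,0,-1,84,0],[10,0,-1,84,0],[10,0,-1,84,0]]'
python3 -m inch '[[10,0,0,0,0],[10,0,0,0,0],[10,0,0,0,0],[10,0,0,0,0]]'
python3 -m inch '[[10,0,0,-10,0],[10,0,0,-40,0],[10,0,0,-80,0],[10,0,0,-125,0],[10,0,0,-155,0],[10,0,0,-160,0],[10,0,0,-160,0]]'
python3 -c "
from h import *
show();print(to(.4508,-.245,.18))"
```

```text
time_s: 23.25
position: [0.6353, -0.1437, 0.0274]
tcp_rot: [[-0.952, 0.307, 0.021], [0.307, 0.952, -0.006], [-0.022, 0.001, -1.0]]
force: [0.4, -0.1, 0.1]
opening: 0.334
time_s: 23.65
position: [0.6358, -0.1435, 0.0279]
tcp_rot: [[-0.952, 0.307, 0.022], [0.307, 0.952, -0.006], [-0.023, 0.001, -1.0]]
force: [0.2, 1.5, 3.5]
opening: 0.226
time_s: 24.35
position: [0.6322, -0.1428, 0.1886]
tcp_rot: [[-0.952, 0.307, 0.023], [0.307, 0.952, -0.007], [-0.024, 0.001, -1.0]]
force: [0.5, 0.3, -3.0]
opening: 0.222
t 24.35 p [ 0.6322 -0.1428  0.1886] F [ 0.5  0.3 -3. ] open 19.3 j [-23.  34.  82.   0.  63. -95.]
[ 141.5 -152.9    5.1]
```

```bash
python3 -m inch '[[10,20,-22,0,0],[10,50,-54,0,0],[10,82,-89,0,0],[10,112,-121,0,0],[10,133,-144,0,0],[10,141,-153,2,0],[10,141,-153,5,0],[10,141,-153,5,0]]'
python3 -m inch '[[10,0,0,0,0]]'
python3 -c "
from h import *
show();print(to(.4508,-.245,.15))"
```

```text
time_s: 25.15
position: [0.4514, -0.2446, 0.1788]
tcp_rot: [[-0.951, 0.307, 0.022], [0.307, 0.952, -0.005], [-0.022, 0.002, -1.0]]
force: [-0.2, 0.2, -2.3]
opening: 0.227
time_s: 25.25
position: [0.4525, -0.2441, 0.1783]
tcp_rot: [[-0.952, 0.306, 0.022], [0.306, 0.952, -0.004], [-0.023, 0.003, -1.0]]
force: [0.2, 0.3, -3.4]
opening: 0.223
t 25.25 p [ 0.4525 -0.2441  0.1783] F [ 0.2  0.3 -3.4] open 19.4 j [ -41.   25.  101.    1.   53. -114.]
[ 2.  -1.5 28.3]
```

```bash
python3 -m inch '[[10,2,-1.5,8,0],[10,2,-1.5,16,0],[10,2,-1.5,22,0],[10,2,-1.5,26,0],[10,2,-1.5,28,0],[10,2,-1.5,29,0],[10,2,-1.5,30,0],[10,2,-1.5,30,0]]'
python3 -m inch '[[10,0,0,0.5,0],[10,0,0,1,0],[10,0,0,1.5,0]]'
```

```text
time_s: 26.05
position: [0.4509, -0.2452, 0.1484]
tcp_rot: [[-0.952, 0.306, 0.023], [0.306, 0.952, -0.004], [-0.023, 0.003, -1.0]]
force: [0.2, 0.3, -2.3]
opening: 0.223
time_s: 26.35
position: [0.451, -0.2452, 0.147]
tcp_rot: [[-0.952, 0.306, 0.023], [0.306, 0.952, -0.005], [-0.023, 0.003, -1.0]]
force: [-1.0, 1.2, 1.1]
opening: 0.229
```

```bash
python3 -m inch '[[10,0,0,0.5,0],[10,0,0,0.5,0]]'
```

```text
time_s: 26.55
position: [0.4511, -0.2451, 0.1469]
tcp_rot: [[-0.952, 0.306, 0.023], [0.306, 0.952, -0.005], [-0.023, 0.003, -1.0]]
force: [-0.1, 0.8, 2.6]
opening: 0.223
```

```bash
python3 -m inch '[[38,0,0,0,0],[38,0,0,0,0],[38,0,0,0,0],[38,0,0,0,0],[38,0,0,-5,0],[38,0,0,-25,0],[38,0,0,-60,0],[38,0,0,-60,0]]'
python3 -c "
from h import *
show();disc('w12.png',.451,-.2444,.140,.023,.154)
p,d,m=cap('scene','s2.png')
cv2.imwrite('pics/s2c.png',cv2.cvtColor(cv2.resize(p[140:350,90:370],(784,588),interpolation=cv2.INTER_CUBIC),cv2.COLOR_RGB2BGR))"
```

```text
time_s: 27.35
position: [0.4521, -0.2469, 0.211]
tcp_rot: [[-0.952, 0.306, 0.03], [0.306, 0.952, -0.011], [-0.032, -0.001, -0.999]]
force: [0.7, -0.4, -0.1]
opening: 0.433
t 27.35 p [ 0.4521 -0.2469  0.211 ] F [ 0.7 -0.4 -0.1] open 37.7 j [ -41.   22.  100.    1.   57. -114.]
rim circ 0.4496 -0.246 r 0.0232 centroid [ 0.4489 -0.2458  0.14  ] n 1780
knob circ 0.4493 -0.246 r 0.0103 centroid [ 0.4492 -0.2459  0.154 ] n 454
```

View pics/w12.png

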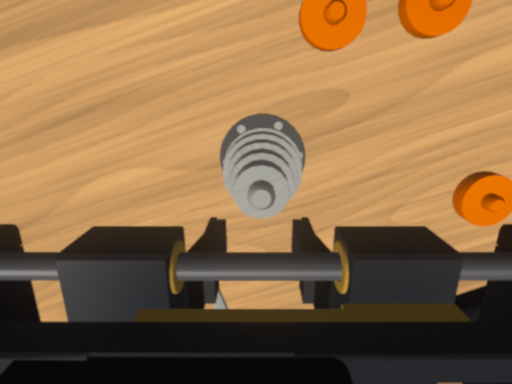

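View pics/s2c.png

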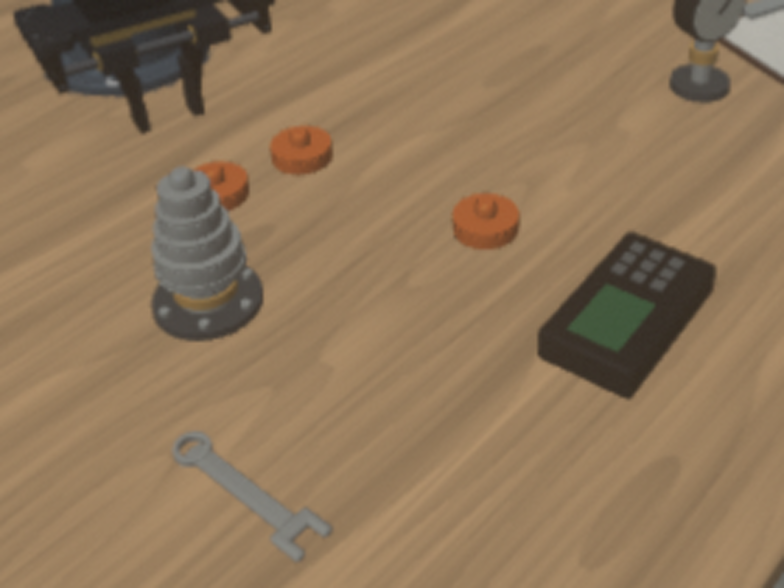

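The scene crop shows the stack complete, concentric and level at (195,230). The gripper is clear, and the calibrator, spanner and orange discs are untouched. The top rim is at z 0.140, as expected.

```bash
python3 -m inch '[[38,0,0,-20,0],[38,0,0,-30,0],[38,0,0,-30,0],[38,0,0,-30,0]]'
python3 -c "
from rig import bot
print(bot.hand_in())"
```

```text
time_s: 27.85
position: [0.449, -0.2447, 0.2372]
tcp_rot: [[-0.952, 0.306, 0.024], [0.306, 0.952, -0.006], [-0.025, 0.002, -1.0]]
force: [0.5, 0.6, 0.1]
opening: 0.435
the job is handed in; nothing more can be done
None
```

I stacked the four steel weights on the tester's platform in the order 80, 68, 57, 46 mm. Each was lowered until the wrist force showed contact, then released, and I handed the job in at about 28 s.

**Seating:** after each placing, the wrist depth view found the rim at the expected height: 77, 98, 119 and 140 mm. The final top knob is within about 2 mm of the spigot axis.

**Final pictures:** the stack looks level and concentric and the gripper is clear. By eye, the calibrator, spanner, gauge and orange look-alikes look undisturbed; I did not re-measure their positions.

**What went wrong or disagreed:**
- **Missed grasp:** the first grasp on the 80 mm weight failed because I lifted before the fingers had closed. The weight did not move, and the second try held.
- **Camera offset:** the top and wrist cameras differed by about 3 mm, and I used the wrist values.
- **Tool tilt:** the tool gradually tilted by 1–2° over the run, with no visible effect on the seating.

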